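# Set a goniometer for a straight-through measurement

### The arm

A 6-joint arm with a two-finger parallel gripper is mounted at the origin on the work surface. World frame = base frame: x ahead of the robot, y to its left, z up, the work surface at z = 0. Lengths are in mm, angles in rad, forces in N, time in s.
With the tool pointing down it reaches from about 325 to 875 mm from the base axis. Payload 4.4 kg.
Tool frame: the origin (TCP) lies on the centre line of the jaws, within the pads' length; the fingertips stand ahead of it and the grasp point (between the pads) lies 6 mm ahead of it (ctrl.tcp_to_tips is the z of the fingertips in the tool frame, in mm); z points along the fingers, y is the line along which they close (so a half turn about z gives the same grasp; the last joint's range is limited). The gripper opens to 85 mm and grips with 20 to 120 N. Pads are 22 mm wide; open, the fingers measure 114 mm over their backs; the gripper's body (76 mm by 85 mm) begins 54 mm behind the grasp point. The pads swing forward as they close: fully open they stand 13 mm farther back than shut.
Start: joints at [-1.325, 0.207, 1.542, -0, 1.393, -0.15], TCP at [221.677, -530.553, 256.282] pointing down, gripper open.
Joint ranges: [-2.73, 2.73], [-0.86, 2.22], [0.23, 2.46], [-1.11, 4.25], [0.08, 2.63], [-2.82, 2.82]. Speed limits (rad/s): [2.79, 2.79, 3.14, 3.14, 3.14, 3.14].

### API

Orientations are given as a 3x3 rotation matrix whose columns are the frame's x, y, z axes.
In Python, from plant import ctrl, sensors, optics gives the robot as it stands. Calls block until the motion is done:
- ctrl.move_ptp(position, orientation): joint-space move of the TCP to a pose.
- ctrl.move_l(position, rot=None, vel=150, threshold=None): straight line of the TCP; rot=None keeps the orientation; vel is the mean speed in mm/s. With threshold (N) it stops when the force on the tool has changed by that much, and returns True; else False.
- ctrl.set_joints(angles): joint-space move.
- ctrl.gripper_to(opening, force=None): finger opening in mm; force is the grip in N (None keeps the last); returns when the fingers have stopped.
- ctrl.hold(seconds).
- ctrl.solve_ik(position, orientation): joint angles nearest the present ones, or None.
- sensors.read_state(): the state.
- optics.grab_frame(name): name is "scene" or "top" or "wrist"; returns (picture, depth): 400x640x3 uint8, red, green, blue; 400x640 float32, mm along the optical axis (not along the pixel's ray), 0 where there is no reading.
- optics.camera_params(name): a dict with "mtx" (3x3 intrinsics, pixels), "R" (3x3) and "t" (3): a world point X has camera coordinates R X + t; the wrist camera has in their place "T_tool_cam" (4x4, takes a point from camera to tool coordinates, whose origin is the TCP and whose axes are the flange's). Camera axes: x right, y down, z forward; pixel columns grow to the right and rows downward; lengths in mm; the calibration is good to about 2 mm. A picture is of the moment at which its call begins: read the wrist's pose just before it. camera_params takes no time and is no camera call.
A pose or a line that the arm cannot do raises ctrl.MotionError and nothing moves.
- ctrl.finish_job(): hands the job in; it is judged then, once.
The state is a dict: "t": time; "q": joint angles; "qvel": joint speeds; "tau": joint torques, N m; "eef_pos": TCP position; "eef_rot": TCP orientation; "force": force on the tool from outside, world axes, zero at the start; "wrist_torque": the same for the moment, N m; "grip_width": finger opening in mm; "grasp_force": force on a finger pad.
Only numpy, scipy, OpenCV 4.12 (cv2) and the standard library are available. Lean on these libraries where they do the work, as an engineer would, in place of code of your own. Each camera call takes 0.05 s, during which the arm holds its last target. There are 200 camera calls.

### The job

Set up the goniometer for a straight-through measurement: with a fingertip, push the long detector arm round until the detector stands exactly across the pivot from the laser, in line with the beam, and push the short index arm of the centre stage until the glass cube standing on the stage has a face square to the beam. Only push the two arms, never pinch them; do not touch the cube or its foot, which must stay standing on the middle of the stage, and leave the loose things on the table where they are.

Things in the scene. Friction and masses are not known exactly. Their poses are not given: they have to be found in the camera images.
- goniometer: Fixed goniometer on the metal breadboard: black round base 170 mm across, 8 mm high, under a silver divided circle (122 mm across, top 24 mm above the table; a line every 5 degrees, long lines at the quarters). Origin: on the vertical pivot axis at table height. +x points from the pivot to the laser, z up. It is moved and turned (up to 0.2 rad) from run to run.
- laser_front (a point): Front of the laser, a lying steel cylinder 29 mm thick, 128 to 213 mm from the pivot axis, axis 52.5 mm above the table, on a fixed rail 40 mm wide that ends 220 mm from the axis. The beam runs level from here along the goniometer's -x, across the pivot axis and on.
- detector_arm (a joint): Long black detector arm, swinging level about the pivot axis. 0 rad: it lies along the goniometer's -x, straight across from the laser. Positive: counter-clockwise from above. Travel -0.5 to 1.35. About 1 N at the push point moves it; it stays where left. Rail 30 mm wide, 9 to 20 mm above the table, ending 225 mm from the axis; round hub 128 mm across, 8 to 20 mm high.
- rail_push (a point): Point on the detector arm's centreline near its free end, beyond the detector: 195 mm from the pivot axis, 14 mm above the table. The rail's side faces are 15 mm to either side of it. Axes as the goniometer's when the joint reads 0: the arm runs out along its own -x. The rail is bare from 159 mm outwards; its side flanges are 9 to 18 mm above the table.
- detector_window (a point): Centre of the detector's round 18 mm window, 125 mm from the pivot axis, 52.5 mm above the table. The detector is a lying black cylinder 31 mm thick, 125 to 159 mm from the axis, top 68 mm above the table, on a carriage 40 mm wide on the arm.
- centre_stage (a joint): Round aluminium centre stage, 84 mm across, 26 to 34 mm above the table, turning about the same pivot axis independently of the detector arm. Positive: counter-clockwise from above; its reading says nothing of how the cube on it stands. Travel -1.5 to 1.5 rad. Under 1 N at the index arm turns it; it stays where left.
- index_push (a point): On the centreline of the index arm, the short dark steel bar sticking out level from the centre stage over the divided circle: 85 mm from the pivot axis, 29 mm above the table. Bar 14 mm wide, 25 to 34 mm above the table, free end 105 mm from the axis. At joint reading 0 it points 1.745 rad counter-clockwise from the goniometer's +x. The detector arm passes below it.
- stage_top (a point): Centre of the centre stage's top face, on the pivot axis, 34 mm above the table.
- cube: Sample: clear glass cube, 25 mm, cemented on a square black foot 50 x 50 x 6 mm whose sides run parallel to the cube's faces. It stands loose on the middle of the centre stage and rides round with it. Origin: centre of the foot's underside; x and y square to the cube's faces, z up. Fragile optical faces. Any of its four faces may be turned to the laser.
- post_holder: Bystander: black upright post holder, 25 mm thick (foot 32 mm), 50 mm high. Origin: centre of its underside.
- lens_tube: Bystander: short black lens tube standing on end, 31 mm thick, 30 mm high. Origin: centre of its underside.
- lens_mount: Bystander: round 40 mm lens mount on a steel post with a 44 mm round foot, 82 mm high. Origin: centre of its underside.
- mirror_mount: Bystander: square 44 mm mirror mount with brass screws, on a post with a 44 mm round foot, 76 mm high. Origin: centre of its underside.
- carton: Bystander: cardboard box 120 x 75 x 45 mm. Origin: centre of its underside.
- screw_jar: Bystander: jar 52 mm thick, 65 mm high. Origin: centre of its underside.
- ball_driver: Bystander: hand driver with a red handle, 170 mm long, lying flat. Origin about its middle.
Not all that is in view belongs to the job. What is shaped like the cube but orange is not meant.

How it is judged:
By the outcome, as a careful person would: the job done as asked, in the order asked, and still so for the second after the job is handed in, with the robot touching nothing.
It also fails if it takes over 45 s, if anything falls off the work surface, if the arm or the gripper's body presses on something with over 40 N, if the wrist force passes 120 N, or if a joint passes its speed limit or range.

## Working session

There is one attempt and no reset: what is moved stays moved. The work goes in short steps, each a Python script; the robot and the scene stay as the last script left them, time stands still between calls to the robot, and variables do not carry over. Pictures are saved under pics/ and viewed, at most 10 in all, crops included, and the job is handed in when it is done.

```bash
mkdir -p pics; ls; python3 - <<'E'
from plant import ctrl, sensors, optics
import cv2, numpy as np
for n in ("scene","top"):
    p,d=optics.grab_frame(n); cv2.imwrite(f"pics/{n}0.png",p[:,:,::-1]); np.save(f"pics/{n}0.npy",d)
    c=optics.camera_params(n); print(n,c["mtx"].round(1).tolist(),np.round(c["R"],4).tolist(),np.round(c["t"],1).tolist(), (-c["R"].T@c["t"]).round())
print(optics.camera_params("wrist"),ctrl.tcp_to_tips); s=sensors.read_state(); print(s["t"],s["eef_rot"])
E
```

```text
pics
scene [[415.1, 0.0, 322.2], [0.0, 415.1, 208.1], [0.0, 0.0, 1.0]] [[-0.8618, 0.5071, -0.0088], [0.3492, 0.5807, -0.7354], [-0.3678, -0.6369, -0.6776]] [519.8, -115.3, 1427.7] [1013.  713.  887.]
top [[449.7, 0.0, 321.1], [0.0, 449.7, 204.4], [0.0, 0.0, 1.0]] [[0.0174, -0.9998, -0.0009], [-0.9755, -0.0168, -0.2193], [0.2193, 0.0047, -0.9757]] [-37.9, 592.2, 1161.3] [ 324.  -33. 1263.]
{'mtx': array([[310.99476615,   0.        , 317.37793812],
       [  0.        , 310.99476615, 201.5007203 ],
       [  0.        ,   0.        ,   1.        ]]), 'T_tool_cam': array([[-4.43201576e-04, -9.59979706e-01, -2.80069219e-01,
         7.26354890e+01],
       [ 9.99999692e-01, -6.07041549e-04,  4.98255859e-04,
         2.51393304e-01],
       [-6.48329166e-04, -2.80068911e-01,  9.59979679e-01,
        -1.18046221e+02],
       [ 0.00000000e+00,  0.00000000e+00,  0.00000000e+00,
         1.00000000e+00]])} 25.0
0.1 [[ 9.22695853e-01  3.85528363e-01 -4.94136251e-04]
 [ 3.85528531e-01 -9.22693611e-01  2.06215569e-03]
 [ 3.39083146e-04 -2.09324612e-03 -9.99997752e-01]]
```

View pics/scene0.png

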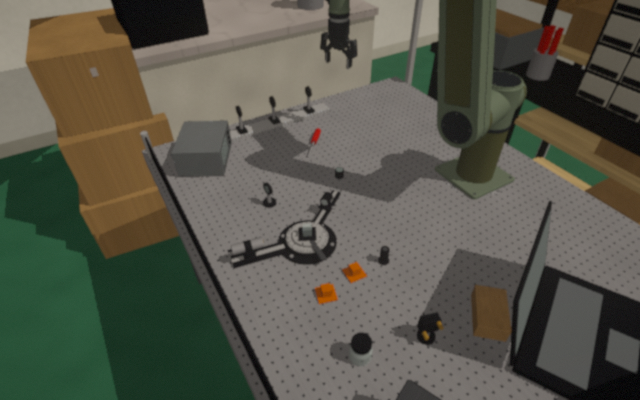

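View pics/top0.png

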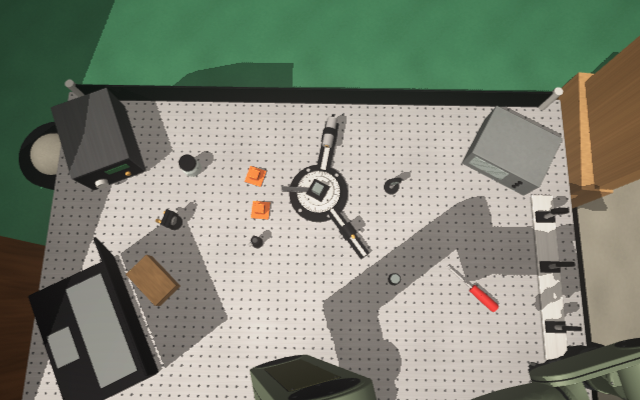

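```bash
cat > h.py <<'E'
from plant import ctrl, sensors, optics
import cv2, numpy as np
def cam(n, s=None):
    c=optics.camera_params(n)
    if n!="wrist": return c["mtx"],c["R"],c["t"]
    T=np.eye(4);T[:3,:3]=s["eef_rot"];T[:3,3]=s["eef_pos"]
    W=np.linalg.inv(T@c["T_tool_cam"]); return c["mtx"],W[:3,:3],W[:3,3]
def at_z(C,uv,z):            # pixel ray cut with plane z
    K,R,t=C; d=R.T@np.linalg.inv(K)@np.array([*uv,1.]); o=-R.T@t
    return o+d*(z-o[2])/d[2]
def proj(C,X):
    K,R,t=C; p=K@(R@np.asarray(X,float)+t); return p[:2]/p[2]
def look(n):
    s=sensors.read_state(); p,d=optics.grab_frame(n); return p[:,:,::-1].copy(),d,cam(n,s)
E
python3 - <<'E'
from h import *
p=cv2.imread("pics/top0.png")[100:270,250:420]; cv2.imwrite("pics/topc.png",cv2.resize(p,None,fx=3.5,fy=3.5,interpolation=cv2.INTER_CUBIC))
C=cam("top")
for n,uv,z in [("pivot",(319,190),24),("far end",(333,117),20),("near end",(364,257),20),("index end",(283,188),34),("cube",(318,187),50)]: print(n,at_z(C,uv,z).round())
E
```

```text
pivot [644. -21.  24.]
far end [869. -58.  20.]
near end [ 456. -148.   20.]
index end [645.  81.  34.]
cube [646. -18.  50.]
```

View pics/topc.png

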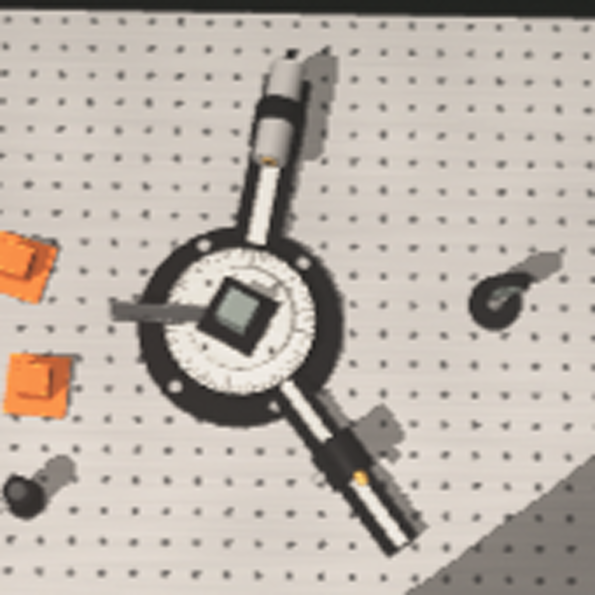

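The steel laser is at the far side (crop 285,110) and its rail ends at top (333,117). The black detector arm is at the near right, ending at (364,257). The grey index arm points left, ending at (283,188). The clear cube on its black foot is at (318,187). Look-alikes are the orange cubes at (256,176) and (261,210), and the lens mount at (392,186). Both are rejected by their colour and position. Next is one close wrist look.

```bash
cat >> h.py <<'E'
def Ry(a):                   # tool down, tool y at world angle a
    y=np.array([np.cos(a),np.sin(a),0]); z=np.array([0,0,-1.]); return np.column_stack([np.cross(y,z),y,z])
E
python3 - <<'E'
from h import *
ctrl.gripper_to(0)
ctrl.move_ptp([640,-25,190],Ry(-.16)); ctrl.hold(.2)
im,d,C=look("wrist"); cv2.imwrite("pics/w0.png",im); np.savez("pics/w0.npz",d=d,K=C[0],R=C[1],t=C[2])
s=sensors.read_state(); print(s["t"],s["q"],s["eef_pos"])
cv2.imwrite("pics/w0v.png",cv2.resize(im,(800,500),interpolation=cv2.INTER_CUBIC))
E
```

```text
3.4667 [-1.75096300e-01  3.98928191e-01  1.43512656e+00 -8.03028053e-06
  1.30734771e+00 -1.40313998e-02] [640.00264207 -25.68534932 190.10448382]
```

View pics/w0v.png

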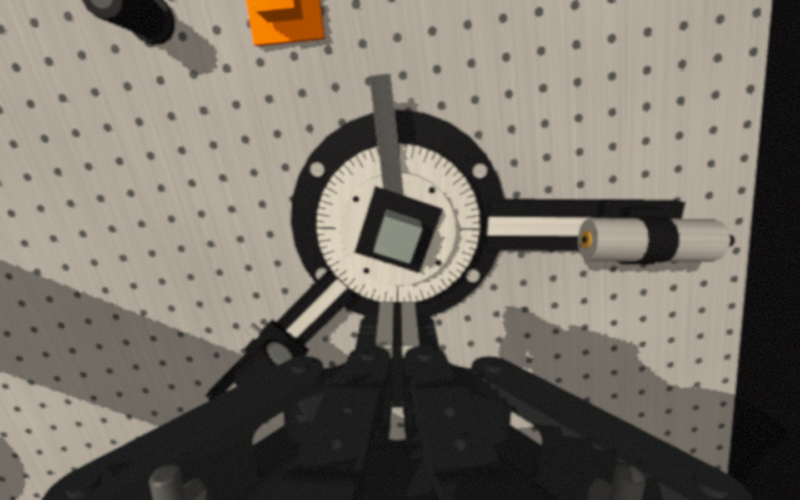

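The close view shows (in 800-px coordinates) the divided circle centred at (398,225), the laser axis from (588,240) to (733,240), and the index arm tip at (380,76). The foot corners are (375,187), (444,208), (424,272) and (356,253). The foot is turned about 0.28 rad from square. I'll fit edges to get exact values.

```bash
cat >> h.py <<'E'
from scipy.ndimage import map_coordinates, gaussian_filter1d
def edge(g,C,A,B,z,w=5,n=40,sgn=0,trim=.12):
    """sub-mm edge line near world segment A-B at height z -> (point, unit dir, rms, n)"""
    A,B=np.array(A[:2],float),np.array(B[:2],float); u=(B-A)/np.linalg.norm(B-A); nrm=np.array([-u[1],u[0]])
    o=np.arange(-w,w+.01,.2); pts=[]
    for f in np.linspace(trim,1-trim,n):
        P=A+f*(B-A); uv=np.array([proj(C,[*(P+k*nrm),z]) for k in o])
        gr=np.gradient(gaussian_filter1d(map_coordinates(g,[uv[:,1],uv[:,0]],order=1),3))
        gr=np.abs(gr) if sgn==0 else sgn*gr
        gr=gr[3:-3]; i=gr.argmax()
        if 2<i<len(gr)-3 and gr[i]>.4: pts.append(P+o[i+3]*nrm)
    pts=np.array(pts)
    if len(pts)<6: return None
    for _ in range(3):
        vx,vy,x0,y0=cv2.fitLine(pts.astype(np.float32),cv2.DIST_HUBER,0,.01,.01).ravel()
        r=(pts-[x0,y0])@np.array([-vy,vx]); k=np.abs(r)<max(.6,2*np.median(np.abs(r)))
        pts=pts[k]
    return np.array([x0,y0]),np.array([vx,vy])*np.sign(np.dot([vx,vy],u)),r[k].std(),len(pts)
def circle(g,C,c,r,z,w=6):
    from scipy.optimize import least_squares
    P=[]
    for a in np.arange(0,2*np.pi,.04):
        e=np.array([np.cos(a),np.sin(a)]); o=np.arange(r-w,r+w,.2); uv=np.array([proj(C,[*(c+k*e),z]) for k in o])
        gr=-np.gradient(gaussian_filter1d(map_coordinates(g,[uv[:,1],uv[:,0]],order=1),3))[3:-3]; i=gr.argmax()
        if gr[i]>1: P.append(c+o[i+3]*e)
    P=np.array(P); f=least_squares(lambda q:np.hypot(*(P-q[:2]).T)-q[2],[*c,r],loss="soft_l1",f_scale=.3)
    return f.x,len(P),np.median(np.abs(f.fun))
E
cat > m0.py <<'E'
from h import *
im=cv2.imread("pics/w0.png"); q=np.load("pics/w0.npz"); C=(q["K"],q["R"],q["t"]); g=im.mean(2); d=q["d"]
W=lambda u,v,z:at_z(C,(u/1.25,v/1.25),z)[:2]
def H(u,v):
    K,R,t=C; u,v=u/1.25,v/1.25; D=np.median(d[int(v)-1:int(v)+2,int(u)-1:int(u)+2]); return (R.T@(np.linalg.inv(K)@[u,v,1]*D-t)).round(1)
print("depth pts: circle",H(345,250),"foot",H(370,240),"strip",H(540,227),"laser top",H(610,238),"index",H(383,110),"table",H(560,150))
c=W(398,225,24)
for _ in range(2): f=circle(g,C,c,61,24); c=f[0][:2]
print("circle",f)
ang=lambda e:np.arctan2(e[1][1],e[1][0])
for n,a,b,z in [("strip up",(492,217),(578,217),20),("strip lo",(492,236),(578,238),20),("rail up",(510,200),(680,203),15),("rail lo",(510,249),(575,251),15),("las up",(595,220),(640,219),52.5),("las lo",(595,262),(640,263),52.5),("las up2",(685,219),(722,219),52.5),("las lo2",(685,263),(722,261),52.5)]:
    e=edge(g,C,W(*a,z),W(*b,z),z); 
    if e: print(n,"ang %.4f"%ang(e),"offset from pivot %.2f"%np.cross(e[1],c-e[0]),e[2:])
    else: print(n,None)
K=[(375,187),(444,208),(424,272),(356,253)]
for i in range(4):
    A,B=W(*K[i],40),W(*K[(i+1)%4],40); e=edge(g,C,A,B,40,w=4)
    print("foot",np.linalg.norm(B-A).round(1),e and ("%.4f"%((ang(e)+np.pi/4)%(np.pi/2)-np.pi/4),"%.2f"%np.cross(e[1],c-e[0]),e[2:]))
for a,b in [((371,80),(384,185)),((391,75),(402,185))]:
    e=edge(g,C,W(*a,34),W(*b,34),34,w=4); print("index",e and (ang(e),np.cross(e[1],c-e[0]),e[2:]))
E
python3 -W ignore m0.py
```

```text
depth pts: circle [602.8 -27.   33.7] foot [623.  -20.8  40.5] strip [751.9 -38.4  13.7] laser top [778.1 -38.   66.4] index [646.9  63.9  34.1] table [775.   16.    0.8]
circle (array([643.2809997 , -18.90146521,  61.06929403]), 153, np.float64(0.12508058623895835))
strip up ang -0.1685 offset from pivot -8.57 (np.float64(0.07590403638087265), 40)
strip lo ang -0.1664 offset from pivot 6.19 (np.float64(0.067299706410828), 40)
rail up ang -0.1670 offset from pivot -21.08 (np.float64(0.15818192840938408), 40)
rail lo ang -0.1764 offset from pivot 18.72 (np.float64(0.2766550668599401), 36)
las up ang -0.1681 offset from pivot -14.22 (np.float64(0.08983042486223498), 40)
las lo ang -0.4623 offset from pivot -29.16 (np.float64(0.936098695858261), 27)
las up2 ang -0.1630 offset from pivot -13.29 (np.float64(0.09854232821840457), 36)
las lo2 ang -0.3435 offset from pivot -21.82 (np.float64(0.3530959546728069), 22)
foot 49.9 ('-0.4944', '-26.55', (np.float64(0.1242990411961938), 40))
foot 48.9 ('-0.4852', '-23.91', (np.float64(0.1577979855258737), 34))
foot 51.3 ('-0.4834', '-23.27', (np.float64(0.10703939238867062), 40))
foot 49.3 ('-0.4833', '-25.32', (np.float64(0.0801609574437909), 40))
index (np.float64(-1.614185126486547), array(6.82383718), (np.float64(0.28712598142115653), 36))
index (np.float64(-1.6193902813939212), array(-6.85144737), (np.float64(0.20444768366807378), 31))
```

Fit results:
- **Pivot:** (643.3, -18.9). The circle radius comes out at 61.07 and the foot side at about 50, both matching the text.
- **Beam direction:** theta ≈ -0.167.
- **Foot:** about -0.319 rad from square, so the stage must turn about +0.32.

Detector arm first, stopping slightly short.

```bash
cat >> h.py <<'E'
PIV=np.array([643.3,-18.9]); TH=-0.167
def pose(psi,r,off,dy=np.pi):   # point beside an arm at world angle psi; off along its ccw tangent
    u=np.array([np.cos(psi),np.sin(psi)]); n=np.array([-u[1],u[0]]); return PIV+r*u+off*n
def sweep(psi0,psi1,r,off,z,dy,step=.06,vel=60):
    k=max(1,int(np.ceil(abs(psi1-psi0)/step))); fm=0
    for a in np.linspace(psi0,psi1,k+1)[1:]:
        ctrl.move_l([*pose(a,r,off),z],Ry(a+dy),vel=vel); fm=max(fm,np.linalg.norm(sensors.read_state()["force"]))
    return fm
def snap(name):
    ctrl.move_ptp([640,-25,190],Ry(-.16)); ctrl.hold(.2)
    im,d,C=look("wrist"); cv2.imwrite(f"pics/{name}.png",im); np.savez(f"pics/{name}.npz",d=d,K=C[0],R=C[1],t=C[2])
    cv2.imwrite(f"pics/{name}v.png",cv2.resize(im,(800,500),interpolation=cv2.INTER_CUBIC))
E
python3 - <<'E'
from h import *
p0=np.pi+.604; J0=np.pi+TH; dy=-np.pi; r=203
ctrl.move_ptp([*pose(p0,r,55),100],Ry(p0+dy))
ctrl.move_l([*pose(p0,r,55),36],vel=120)
print(sensors.read_state()["force"])
ctrl.move_l([*pose(p0,r,28),36],vel=60)
f=sweep(p0,J0+.06,r,26,36,dy); s=sensors.read_state(); print("fmax",f,s["force"],s["eef_pos"],s["t"])
ctrl.move_l([*pose(J0+.06,r,45),36],vel=60); ctrl.move_l([*pose(J0+.06,r,45),110],vel=150)
snap("w1"); print(sensors.read_state()["t"])
E
```

```text
[-0.12496174 -0.16641157  0.24546952]
fmax 1.6995427827582064 [-0.32378838  0.6692542  -0.00301807] [438.75489178 -23.23340159  36.02693582] 10.0
12.2417
```

View pics/w1v.png

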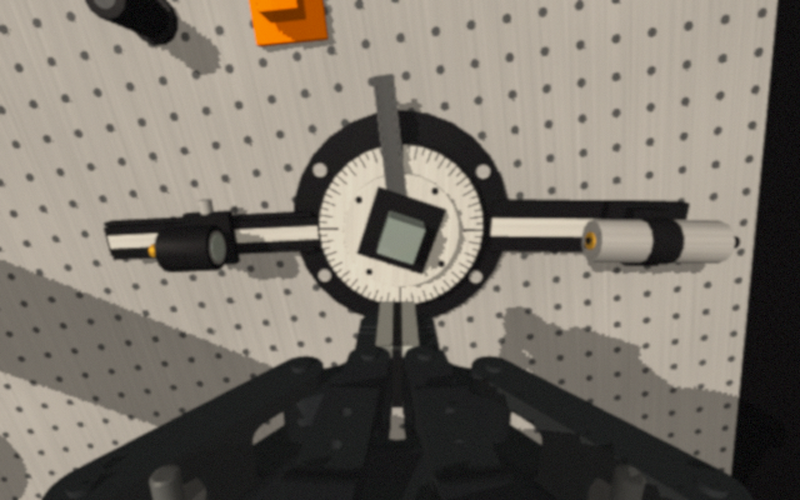

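The arm now lies nearly opposite the laser. Its strip runs from (110,242) to (318,233), with the free end still a little short. I'll measure the remaining angle against the laser strip in the same image.

```bash
cat > m1.py <<'E'
from h import *
import sys
def meas(name,S,foot=None):
    im=cv2.imread(f"pics/{name}.png"); q=np.load(f"pics/{name}.npz"); C=(q["K"],q["R"],q["t"]); g=im.mean(2); d=q["d"]
    W=lambda u,v,z:at_z(C,(u/1.25,v/1.25),z)[:2]
    c=PIV
    for _ in range(2): f=circle(g,C,c,61,24); c=f[0][:2]
    print("circle",f[0].round(2))
    def H(u,v):
        K,R,t=C; u,v=u/1.25,v/1.25; D=np.median(d[int(v)-1:int(v)+2,int(u)-1:int(u)+2]); return (R.T@(np.linalg.inv(K)@[u,v,1]*D-t)).round(1)
    for n,a,b,z in S:
        e=edge(g,C,W(*a,z),W(*b,z),z,w=4); m=((np.array(a)+b)/2)
        print(n,e and ("ang %.4f"%((np.arctan2(e[1][1],e[1][0])+np.pi/2)%np.pi-np.pi/2),"off %.2f"%np.cross(e[1],c-e[0]),e[2].round(2),e[3]))
    print("strip heights",H(275,235),H(130,241),H(540,228))
    if foot:
        for i in range(4):
            e=edge(g,C,W(*foot[i],40),W(*foot[(i+1)%4],40),40,w=4)
            print("foot",e and ("%.4f"%((np.arctan2(e[1][1],e[1][0])+np.pi/4)%(np.pi/2)-np.pi/4),"off %.2f"%np.cross(e[1],c-e[0]),e[2].round(2)))
LAS=[("las up",(495,217),(580,218),14),("las lo",(495,236),(580,238),14),("lasrail up",(512,200),(680,203),14)]
E
python3 -W ignore - <<'E'
from m1 import *
meas("w1",LAS+[("det in up",(240,229),(314,225),20),("det in lo",(240,244),(314,241),20),("det out up",(112,235),(155,233),20),("det out lo",(112,250),(152,246),20),("rail out up",(110,222),(180,219),20),("rail out lo",(110,260),(150,257),20),
("long up",(112,235),(314,225),20),("long lo",(112,250),(314,241),20)],[(377,187),(446,210),(425,273),(359,254)])
E
```

```text
circle [643.34 -18.94  61.08]
las up ('ang -0.1666', 'off -7.23', np.float64(0.06), 40)
las lo ('ang -0.1642', 'off 7.92', np.float64(0.07), 40)
lasrail up ('ang -0.1683', 'off -21.15', np.float64(0.11), 40)
det in up ('ang -0.1114', 'off -5.29', np.float64(0.08), 40)
det in lo ('ang -0.1129', 'off 5.87', np.float64(0.1), 40)
det out up ('ang -0.1132', 'off -5.00', np.float64(0.07), 40)
det out lo ('ang -0.1188', 'off 7.12', np.float64(0.16), 40)
rail out up ('ang -0.1101', 'off -16.62', np.float64(0.11), 40)
rail out lo ('ang -0.1219', 'off 16.41', np.float64(0.17), 34)
long up ('ang -0.1102', 'off -5.46', np.float64(0.15), 23)
long lo ('ang -0.0933', 'off 3.90', np.float64(0.3), 18)
strip heights [548.6  -9.2  20.9] [438.2   3.8  20.7] [749.5 -38.   13.3]
foot ('-0.4888', 'off -26.51', np.float64(0.09))
foot ('-0.4934', 'off -23.80', np.float64(0.16))
foot ('-0.4835', 'off -23.28', np.float64(0.11))
foot ('-0.4831', 'off -25.39', np.float64(0.07))
```

```bash
python3 -W ignore - <<'E'
from m1 import *
J0=np.pi+TH; dy=-np.pi; r=203
ctrl.move_ptp([*pose(J0+.06,r,45),100],Ry(J0+.06+dy)); ctrl.move_l([*pose(J0+.06,r,45),36],vel=120)
ctrl.move_l([*pose(J0+.06,r,27),36],vel=60)
f=sweep(J0+.06,J0+.008,r,26,36,dy,step=.03,vel=30); ctrl.hold(.3); print("fmax",f,sensors.read_state()["eef_pos"],[*pose(J0+.008,r,26)])
ctrl.move_l([*pose(J0+.008,r,45),36],vel=60); ctrl.move_l([*pose(J0+.008,r,45),110],vel=150)
snap("w2"); print(sensors.read_state()["t"])
# predicted pixel seeds (800-px scale) for the aligned arm
q=np.load("pics/w2.npz"); C=(q["K"],q["R"],q["t"]); a=np.pi-.166; u=np.array([np.cos(a),np.sin(a)]); n=np.array([-u[1],u[0]])
P=lambda r,o,z=20:tuple(proj(C,[*(PIV+r*u+o*n),z])*1.25)
meas("w2",LAS+[(f"{k}{o}",P(r0,o),P(r1,o),20) for k,r0,r1 in (("in",80,115),("out",170,215)) for o in (-5.7,5.7,-16,16)])
E
```

```text
fmax 0.44349572558187633 [438.7285498  -12.49584115  35.97937154] [np.float64(438.74401669201205), np.float64(-12.43086613972305)]
17.4917
circle [643.35 -18.91  61.07]
las up ('ang -0.1711', 'off -7.71', np.float64(0.08), 40)
las lo ('ang -0.1659', 'off 7.74', np.float64(0.09), 40)
lasrail up ('ang -0.1664', 'off -20.87', np.float64(0.14), 40)
in-5.7 ('ang -0.1660', 'off 4.91', np.float64(0.05), 40)
in5.7 ('ang -0.1788', 'off -7.25', np.float64(0.16), 40)
in-16 ('ang -0.1660', 'off 15.80', np.float64(0.08), 38)
in16 ('ang -0.1651', 'off -14.32', np.float64(0.09), 40)
out-5.7 ('ang -0.1527', 'off 7.39', np.float64(0.1), 31)
out5.7 ('ang -0.0775', 'off 11.79', np.float64(0.33), 24)
out-16 ('ang -0.1660', 'off 15.60', np.float64(0.07), 40)
out16 ('ang -0.1159', 'off -4.88', np.float64(0.34), 29)
strip heights [548.4  -9.2  20.5] [437.9   3.9  20.3] [749.7 -38.   12.9]
```

View pics/w2v.png

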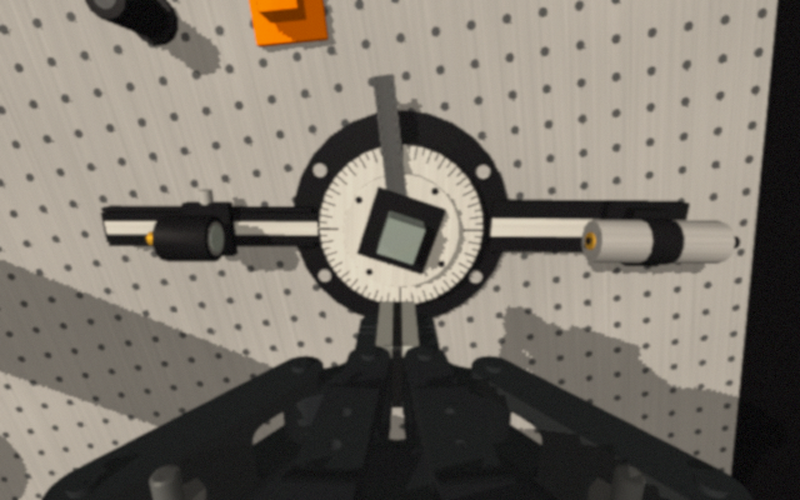

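The detector arm edges are at -0.166 and the laser strip and rail at about -0.167, so it is aligned. The cylinders sit on the same row, 240. Next is the index arm, pushed counter-clockwise from its +x side.

```bash
python3 -W ignore - <<'E'
from m1 import *
p0=1.525; T=p0+.3205; r=91; z=47; e=T-.05
ctrl.move_ptp([*pose(p0,r,-48),110],Ry(p0)); ctrl.move_l([*pose(p0,r,-48),z],vel=120)
ctrl.move_l([*pose(p0,r,-21),z],vel=60)
f=sweep(p0,e,r,-19.4,z,0,step=.07,vel=35); ctrl.hold(.2); print("fmax",f,sensors.read_state()["eef_pos"])
ctrl.move_l([*pose(e,r,-40),z],vel=60); ctrl.move_l([*pose(e,r,-40),120],vel=150)
snap("w3"); print(sensors.read_state()["t"])
q=np.load("pics/w3.npz"); C=(q["K"],q["R"],q["t"])
a=-.167-.05; R2=np.array([[np.cos(a),-np.sin(a)],[np.sin(a),np.cos(a)]])
F=[tuple(proj(C,[*(PIV+np.array([-.2,-1])+R2@np.array(k)),40])*1.25) for k in ((-25,25),(25,25),(25,-25),(-25,-25))]; print(np.round(F))
meas("w3",LAS,F)
E
```

```text
fmax 1.6408750642281336 [642.07700587  74.10721404  46.97905919]
24.6667
[[364. 199.]
 [436. 203.]
 [430. 271.]
 [362. 267.]]
circle [643.34 -18.92  61.07]
las up ('ang -0.1734', 'off -7.86', np.float64(0.07), 40)
las lo ('ang -0.1738', 'off 6.90', np.float64(0.11), 40)
lasrail up ('ang -0.1705', 'off -21.49', np.float64(0.13), 40)
strip heights [550.2  -9.1  20.8] [439.9   4.   20.8] [751.6 -37.8  13.5]
foot ('-0.2378', 'off -26.54', np.float64(0.09))
foot ('-0.2555', 'off -23.89', np.float64(0.15))
foot ('-0.2318', 'off -23.57', np.float64(0.19))
foot ('-0.2383', 'off -25.38', np.float64(0.1))
```

View pics/w3v.png

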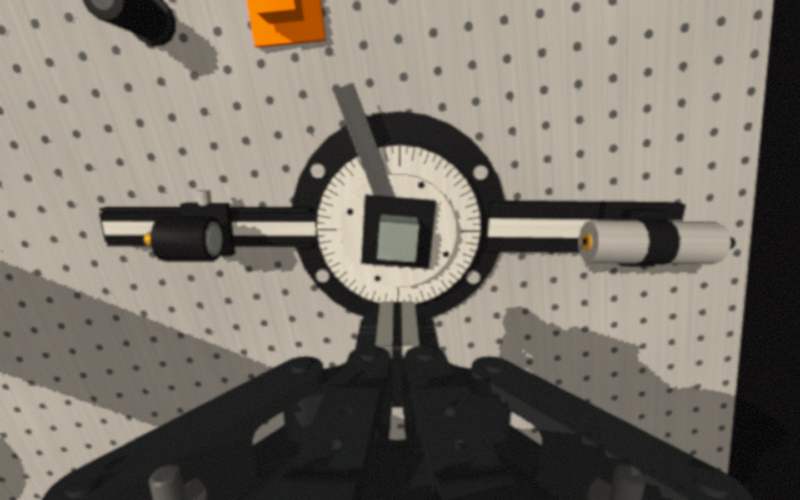

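Foot at about -0.237 and beam at about -0.17, so roughly 0.067 rad is left. The cube is still centred on the stage (foot corners at (364,196) to (432,268)). Now the final nudge.

```bash
python3 -W ignore - <<'E'
from m1 import *
T=1.525+.3205; r=91; z=47; e0=T-.05; e=T+.016
ctrl.move_ptp([*pose(e0,r,-40),110],Ry(e0)); ctrl.move_l([*pose(e0,r,-40),z],vel=120)
ctrl.move_l([*pose(e0,r,-21),z],vel=60)
f=sweep(e0,e,r,-19.4,z,0,step=.035,vel=25); ctrl.hold(.2); print("fmax",f)
ctrl.move_l([*pose(e,r,-40),z],vel=60); ctrl.move_l([*pose(e,r,-40),120],vel=150)
snap("w4"); print(sensors.read_state()["t"])
q=np.load("pics/w4.npz"); C=(q["K"],q["R"],q["t"])
a=-.167; R2=np.array([[np.cos(a),-np.sin(a)],[np.sin(a),np.cos(a)]])
F=[tuple(proj(C,[*(PIV+np.array([-.2,-1])+R2@np.array(k)),40])*1.25) for k in ((-25,25),(25,25),(25,-25),(-25,-25))]
a=np.pi-.166; u=np.array([np.cos(a),np.sin(a)]); n=np.array([-u[1],u[0]])
P=lambda r,o,z=20:tuple(proj(C,[*(PIV+r*u+o*n),z])*1.25)
meas("w4",LAS+[("in",P(80,-16),P(115,-16),20),("in",P(80,16),P(115,16),20),("out",P(170,-16),P(215,-16),20)],F)
im=cv2.imread("pics/w4.png")[80:260,70:600]; cv2.imwrite("pics/w4c.png",cv2.resize(im,None,fx=1.5,fy=1.5,interpolation=cv2.INTER_CUBIC))
E
```

```text
fmax 1.226710367049501
31.1917
circle [643.34 -18.93  61.07]
las up ('ang -0.1719', 'off -7.70', np.float64(0.08), 40)
las lo ('ang -0.1729', 'off 7.00', np.float64(0.13), 40)
lasrail up ('ang -0.1697', 'off -21.43', np.float64(0.11), 40)
in ('ang -0.1599', 'off 16.75', np.float64(0.14), 39)
in ('ang -0.1688', 'off -14.85', np.float64(0.12), 40)
out ('ang -0.1660', 'off 15.62', np.float64(0.07), 40)
strip heights [550.2  -9.1  20.8] [439.5   3.9  20.3] [751.7 -37.8  13.3]
foot ('-0.1841', 'off -26.56', np.float64(0.11))
foot ('-0.1824', 'off -23.93', np.float64(0.16))
foot ('-0.1726', 'off -23.61', np.float64(0.23))
foot ('-0.1812', 'off -25.31', np.float64(0.06))
```

View pics/w4c.png

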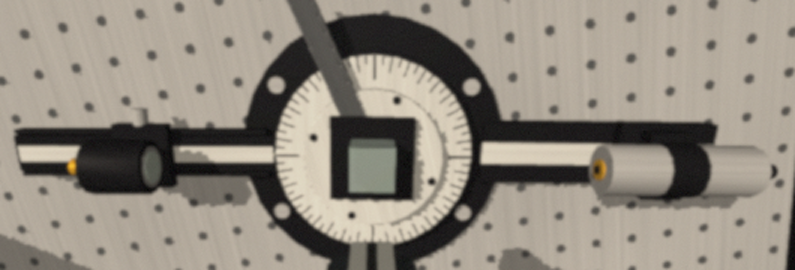

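The cube looks square, with about -0.01 rad left. However, edges running parallel to the pixel rows can bias these fits. I'll check from a wrist view turned by 0.2 rad.

```bash
cat > m2.py <<'E'
from h import *
def deg(e): return (np.arctan2(e[1][1],e[1][0])+np.pi/4)%(np.pi/2)-np.pi/4
def full(a,fa,show=True):
    ctrl.move_ptp([645,-30,190],Ry(a)); ctrl.hold(.15)
    im,d,C=look("wrist"); g=im.mean(2); cv2.imwrite("pics/f%.2f.png"%a,im)
    c=PIV
    for _ in range(2): f=circle(g,C,c,61,24); c=f[0][:2]
    def L(psi,r0,r1,o,z,ctr=c,w=3.5):
        u=np.array([np.cos(psi),np.sin(psi)]); n=np.array([-u[1],u[0]])
        return edge(g,C,ctr+r0*u+o*n,ctr+r1*u+o*n,z,w=w)
    def rep(n,e):
        print(n,e and ("%.4f"%deg(e),"off %.2f"%np.cross(e[1],c-e[0]),"%.2f"%e[2],e[3]))
    print("view",a,c.round(2))
    for o in (-7.5,7.5,-20,20): rep(f"laser {o}",L(-.168,92,125,o,13.5))
    rep("rail long",L(-.168,92,215,20,13.5))
    for o in (-14.2,14.2): rep(f"cyl {o}",L(-.168,132,155,o,52.5))
    for o in (-5.7,5.7,-15.5,15.5): rep(f"det in {o}",L(np.pi-.167,75,112,o,20)); rep(f"det out {o}",L(np.pi-.167,168,218,o,20))
    fc=c+np.array([0,-1.])*0
    for k in range(4): rep(f"foot{k}",L(fa+k*np.pi/2,-24,24,25,40,ctr=fc))
E
python3 -W ignore - <<'E'
from m2 import *
full(.05,-.18); print(sensors.read_state()["t"])
E
```

```text
view 0.05 [643.32 -18.98]
laser -7.5 ('-0.1680', 'off 7.60', '0.04', 40)
laser 7.5 ('-0.1681', 'off -7.41', '0.08', 40)
laser -20 ('-0.2359', 'off 12.85', '0.19', 32)
laser 20 ('-0.1680', 'off -20.90', '0.03', 40)
rail long ('-0.1668', 'off -20.75', '0.16', 40)
cyl -14.2 ('-0.1862', 'off 10.82', '0.16', 36)
cyl 14.2 ('-0.1680', 'off -14.30', '0.06', 40)
det in -5.7 ('-0.1670', 'off 5.00', '0.09', 40)
det out -5.7 ('-0.1562', 'off 6.67', '0.10', 31)
det in 5.7 ('-0.1687', 'off -6.16', '0.12', 40)
det out 5.7 ('-0.1706', 'off -7.16', '0.16', 23)
det in -15.5 ('-0.1670', 'off 15.80', '0.15', 40)
det out -15.5 ('-0.1651', 'off 15.79', '0.07', 40)
det in 15.5 ('-0.1670', 'off -14.60', '0.08', 39)
det out 15.5 ('-0.1924', 'off -20.32', '0.22', 27)
foot0 ('-0.1864', 'off -26.59', '0.08', 40)
foot1 ('-0.1742', 'off -25.37', '0.08', 40)
foot2 ('-0.1818', 'off -23.51', '0.23', 38)
foot3 ('-0.1930', 'off -23.91', '0.19', 40)
31.7167
```

The detector is aligned: -0.167 against the beam at -0.168. The foot is at about -0.183, so 0.014 rad remains. One last small nudge.

```bash
python3 -W ignore - <<'E'
from m2 import *
T=1.525+.3205; r=91; z=47; e0=T+.0; e=T+.031
ctrl.move_ptp([*pose(e0,r,-36),100],Ry(e0)); ctrl.move_l([*pose(e0,r,-36),z],vel=150)
ctrl.move_l([*pose(e0,r,-21),z],vel=60)
f=sweep(e0,e,r,-19.4,z,0,step=.04,vel=20); ctrl.hold(.2); print("fmax",f)
ctrl.move_l([*pose(e,r,-40),z],vel=80); ctrl.move_l([*pose(e,r,-40),120],vel=150)
full(.05,-.166); print(sensors.read_state()["t"])
im=cv2.imread("pics/f0.05.png"); cv2.imwrite("pics/f5v.png",cv2.resize(im,(800,500),interpolation=cv2.INTER_CUBIC))
E
```

```text
fmax 1.0113199135042947
view 0.05 [643.32 -18.98]
laser -7.5 ('-0.1680', 'off 7.60', '0.05', 40)
laser 7.5 ('-0.1699', 'off -7.59', '0.08', 40)
laser -20 ('-0.2183', 'off 14.47', '0.22', 32)
laser 20 ('-0.1680', 'off -20.90', '0.00', 40)
rail long ('-0.1669', 'off -20.76', '0.16', 40)
cyl -14.2 ('-0.1765', 'off 12.30', '0.20', 34)
cyl 14.2 ('-0.1680', 'off -14.30', '0.05', 40)
det in -5.7 ('-0.1580', 'off 5.74', '0.07', 40)
det out -5.7 ('-0.1561', 'off 6.66', '0.12', 33)
det in 5.7 ('-0.1686', 'off -6.15', '0.12', 40)
det out 5.7 ('-0.1621', 'off -5.40', '0.13', 20)
det in -15.5 ('-0.1643', 'off 16.04', '0.15', 40)
det out -15.5 ('-0.1670', 'off 15.40', '0.08', 40)
det in 15.5 ('-0.1670', 'off -14.60', '0.10', 39)
det out 15.5 ('-0.1495', 'off -11.58', '0.21', 24)
foot0 ('-0.1728', 'off -26.60', '0.12', 40)
foot1 ('-0.1590', 'off -25.40', '0.08', 40)
foot2 ('-0.1660', 'off -23.50', '0.29', 40)
foot3 ('-0.1691', 'off -23.90', '0.16', 40)
37.3417
```

View pics/f5v.png

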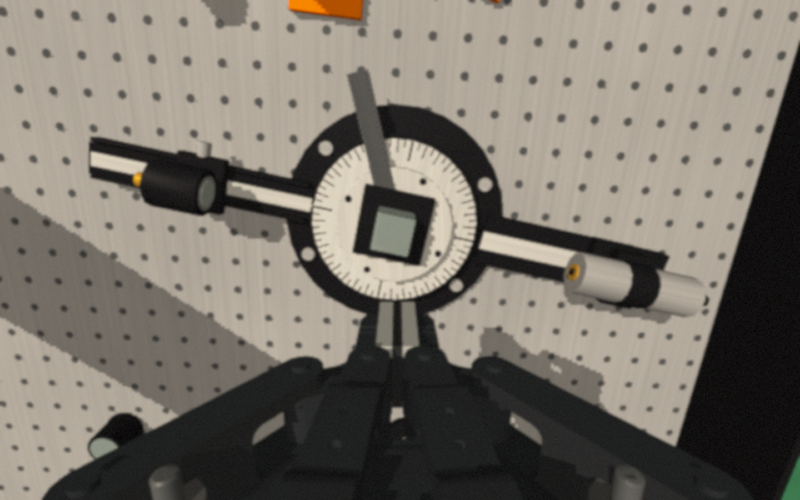

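The foot averages -0.167, the beam -0.168 and the detector arm about -0.166. The cube stands at the centre of the stage and the robot is clear of everything, so I'm handing in.

```bash
python3 -c "
from plant import ctrl,sensors
print(ctrl.finish_job(), sensors.read_state()['t'])"
```

```text
the job is handed in; nothing more can be done
the job is handed in; nothing more can be done
```

I handed the job in at about 37 s: the detector arm is in line with the beam and the cube has a face square to it, both to about 0.002 rad by my image fits, and the cube still stands mid-stage.

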